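Press the glass slab into the corner of the scoring board and hold it

ROBOT

A 6-joint arm with a two-finger parallel gripper is mounted at the origin on the work surface. World frame = base frame: x ahead of the robot, y to its left, z up, the work surface at z = 0. Lengths are in mm, angles in rad, forces in N, time in s.
With the tool pointing down it reaches from about 350 to 775 mm from the base axis. Payload 7.3 kg.
Tool frame: the origin (TCP) lies between the finger pads; the fingertips stand bot.tips_ahead ahead of it and the grasp point (between the pads) lies 6 mm ahead of it (bot.tips_ahead is the distance from the TCP to the fingertips, in mm); z points along the fingers, y is the line along which they close (so a half turn about z gives the same grasp; the last joint's range is limited). The gripper opens to 92 mm and grips with 3 to 60 N. Pads are 19 mm wide; open, the fingers measure 130 mm over their backs; the gripper's body (75 mm by 190 mm) begins 47 mm behind the grasp point.
Start: joints at [-1.459, 0.342, 1.524, -0, 1.275, -0.146], TCP at [133.872, -507.662, 251.741] pointing down, gripper open.
Joint ranges: [-2.53, 2.53], [-0.77, 2.02], [0.04, 2.7], [-1, 4.14], [0.28, 2.66], [-3.11, 3.11]. Speed limits (rad/s): [2.57, 2.57, 3.14, 3.14, 3.14, 3.14].

INTERFACE

Orientations are given as [roll, pitch, yaw] about the fixed x, y, z axes, in that order (R = Rz(yaw) Ry(pitch) Rx(roll)).
In Python, from plant import bot gives the robot as it stands. The module is installed in compiled form; this text tells all that it offers.
- The arm moves only by the tool step_arm, never from a script. Its argument "targets" is one flat list of numbers, 7 for each row, row after row: the opening, from 0 (shut) to 1 (fully open), then the shift along the tool's x, y, z each as a share of 100 mm, from -1 to 1, then the turn, a rotation vector about the tool's x, y, z each as a share of pi/4 rad, from -1 to 1. A call has 1 to 20 rows; each row is the pose to reach, as a shift and turn from the pose commanded when the call began, along the tool's axes at that moment; what a row does not reach only later rows make up. A row lasts 1/8 s, in which the tool goes at most 62.5 mm and 10.7 degrees, less where a joint would pass 70% of its speed; a pose out of reach is approached as far as the arm can. A call with a number of a shift or a turn outside -1 to 1 is refused whole. A call with a gripper value outside its range is refused whole. The fingers move at their own pace and stop on an object; the grip force is fixed at half the most. Time passes only in rows, so rows that repeat a pose let the fingers close. It gives the time, the measured TCP pose, the force, the opening and the grip force at its end, in the units of the state.
- bot.get_obs(): the state, without advancing time (a new reading comes with each control period).
- bot.capture(name): name is "side" or "top"; returns (picture, depth): 420x560x3 uint8, blue, green, red; 420x560 float32, mm along the optical axis (not along the pixel's ray), 0 where there is no reading.
- bot.camera_info(name): a dict with "fx", "fy", "cx", "cy" (pixels), "camera_from_world" (4x4, takes a point from world to camera coordinates). Camera axes: x right, y down, z forward; pixel columns grow to the right and rows downward; lengths in mm; the calibration is good to about 2 mm. A picture is of the moment at which its call begins. camera_info takes no time and is no camera call.
- bot.close_job(): hands the job in; it is judged then, once.
The state is a dict: "time": time; "joint_positions": joint angles; "dq": joint speeds; "tau": joint torques, N m; "tool_pos": TCP position; "tcp_rot": TCP orientation; "contact_force": force on the tool from outside, world axes, zero at the start; "moment": the same for the moment, N m; "grip_width": finger opening in mm; "finger_force": force on a finger pad.
Only numpy, scipy, OpenCV 4.12 (cv2) and the standard library are available. Lean on these libraries where they do the work, as an engineer would, in place of code of your own. Each camera call takes 0.05 s, during which the arm holds its last target. There are 200 camera calls.

TASK

Pick the green glass slab from the newspaper and set it flat on the white scoring board, then, with the fingers, push it tight into the corner, its long side flush along the aluminium fence and its end against the wooden stop block. Hold it there with one slanting push of about 15 N, pressing it against the fence and down on the board at once, and finish while still pressing, so that it can be scored. Leave everything else on the table where it is.

Things in the scene. Friction and masses are not known exactly. Their poses are not given: they have to be found in the camera images.
- green_slab_center (a point): The dark GREEN cast-glass slab, loose, about 0.3 kg: 50 mm wide (its x), 90 mm long (its y), 30 mm high; this point is its centre, 15 mm above its underside, z up. Its sides are upright for the lower 18 mm; above that both long edges are cut back 12 mm at 45 degrees over the top 12 mm, so the flat top is 26 mm wide. It is the same after a half turn. It starts on the newspaper (table height) and is smooth: friction on board, fence and stop about 0.2 to 0.3.
- green_slab: The same green slab; the origin is the middle of its underside.
- board: White scoring board, fixed, 200 (x) by 300 (y) by 12 mm thick on the table; origin in the middle of its underside, its top is 12 mm up. Carries the fence along its far (+x) edge.
- fence: Aluminium fence bar, fixed to the board, 28 by 290 mm, 30 mm high above the board's top; its working face looks along its own -x (towards the robot's side) and runs along its y. Origin as fence_face.
- fence_face (a point): Point on the fence's working face, at mid-length, at the level of the board's top (12 mm above the table). Its x points into the fence, y along the fence (towards the stop block), z up. A slab standing against the fence has its centre at x = -25 mm, z = +15 mm here.
- stop_face (a point): Point on the working face of the dark wooden stop block (fixed; 78 mm out from the fence, 35 mm along it, 30 mm high; set up anywhere within 40 mm along the fence), at the level of the board's top, 41 mm out from the fence's face. Same axes as the fence: the face looks along -y, so a slab touching it has its centre at y = -45 mm here.
- amber_slab: Amber (orange-brown) slab of the same shape as the green one; leave alone. Origin mid underside.
- blue_slab: Dark blue slab of the same shape; leave alone. Origin mid underside.
- pliers: Pliers with blue handles, 130 mm long, lying beyond the work; leave alone.
- jar: Amber glass jar with a green lid, 68 mm across, 100 mm high, standing at the left of the board; leave alone.
- marker: Blue and black marker pen, 140 mm, lying beyond the work; leave alone.
- scraper: Scraper with red handle and thin steel blade, 160 mm, lying near the robot at the right; leave alone.

How it is judged (in metres and radians):
On the way:
1. the green slab is set down flat on the board (angle between green_slab_center's own z axis and vertical below 0.06 rad and z of green_slab_center in the frame of fence_face between 0.011 and 0.019 m and contact force between green_slab and board above 1 N), for 0.2 s.
At the end, for the whole second after the job is handed in: Slab flat on the board (within 0.06 rad), flush with the fence (3.5 mm, 0.06 rad), its end within 5 mm of the stop, at rest; the fingers press on it (over 4 N) so that it bears on the fence with over 3 N and on the board with over 7 N, weight (2.4 to 3.7 N) included, for the last second (angle between green_slab_center's own z axis and vertical below 0.06 rad and z of green_slab_center in the frame of fence_face between 0.011 and 0.019 m and x of green_slab_center in the frame of fence_face above -0.0285 m and y of green_slab_center in the frame of stop_face between -0.05 and -0.04 m and angle between the y axis of green_slab and the y axis of fence, either way round below 0.06 rad and contact force between green_slab and fence above 3 N and contact force between green_slab and board above 7 N and contact force between the fingers and green_slab above 4 N and linear speed of green_slab below 0.01 m/s); the arm keeps its last pose, push and grip.
It fails at once if another thing on the table is moved by more than 20 mm (distance of any of amber_slab, blue_slab, pliers, jar, marker, scraper from where it was at the start of the episode above 0.02 m).
It also fails if it takes over 48 s, if anything falls off the work surface, if the arm or the gripper's body presses on something with over 40 N, if the wrist force passes 120 N, or if a joint passes its speed limit or range.

## Working session

There is one attempt and no reset: what is moved stays moved. The work goes in short steps, Python scripts to look and compute and a tool call to move; the robot and the scene stay as the last step left them, time stands still between calls to the robot, and variables do not carry over. Pictures are saved under pics/ and viewed, at most 10 in all, crops included, and the job is handed in when it is done.

Besides the shell and the picture viewer there is one more tool, called as a command line: name --argument value ..., lists and objects as JSON in quotes. step_arm: Moves the arm, as the interface text tells. Shift numbers are shares of 100 mm and turn numbers shares of pi/4 rad, none past 1 either way. Its arguments: {"type":"object","properties":{"targets":{"type":"array"}},"required":["targets"]}

```bash
mkdir -p pics; python3 - <<'E'
from plant import bot
import cv2,numpy as np
print(bot.tips_ahead, bot.get_obs())
for n in("top","side"):
    p,d=bot.capture(n); cv2.imwrite(f"pics/{n}0.png",p); np.save(f"{n}d.npy",d)
    print(n,bot.camera_info(n))
E
```

```text
25.0 {'time': 0.0, 'joint_positions': array([-1.45900749e+00,  3.42743595e-01,  1.52503264e+00, -1.48045787e-05,
        1.27541756e+00, -1.46039720e-01]), 'dq': array([-0.00033913,  0.00056503, -0.00179578,  0.00022507, -0.00017272,
        0.00044697]), 'tau': array([-3.66559207e-04, -4.31246674e+01, -2.44221514e+01,  7.17030955e-02,
        5.60436992e-02, -9.59831391e-05]), 'tool_pos': array([ 133.81953565, -507.26385651,  251.02866042]), 'tcp_rot': array([-3.14000650e+00, -2.18993738e-04,  2.57832704e-01]), 'contact_force': array([-0.32373977, -0.32850971, -0.58285468]), 'moment': array([-0.00879213, -0.00756283,  0.03021123]), 'finger_force': 0.0, 'grip_width': 91.85905041076565}
top {'fx': 418.6494555562979, 'fy': 418.6494555562979, 'cx': 287.43055733711145, 'cy': 204.90753833145112, 'camera_from_world': array([[ 1.02080711e-02, -9.99918448e-01,  7.67416531e-03,
         2.76407097e+01],
       [-9.89913764e-01, -1.11898345e-02, -1.41228638e-01,
         5.94362910e+02],
       [ 1.41302994e-01, -6.15508988e-03, -9.89947261e-01,
         1.16164182e+03],
       [ 0.00000000e+00,  0.00000000e+00,  0.00000000e+00,
         1.00000000e+00]])}
side {'fx': 408.678108260573, 'fy': 408.678108260573, 'cx': 285.928334192507, 'cy': 210.1502086357171, 'camera_from_world': array([[-9.29130690e-01, -3.69735344e-01, -3.45499155e-03,
         5.29837558e+02],
       [-2.59826424e-01,  6.59524938e-01, -7.05348911e-01,
         1.73994154e+02],
       [ 2.63071075e-01, -6.54463622e-01, -7.08851872e-01,
         8.79068008e+02],
       [ 0.00000000e+00,  0.00000000e+00,  0.00000000e+00,
         1.00000000e+00]])}
```

View pics/top0.png

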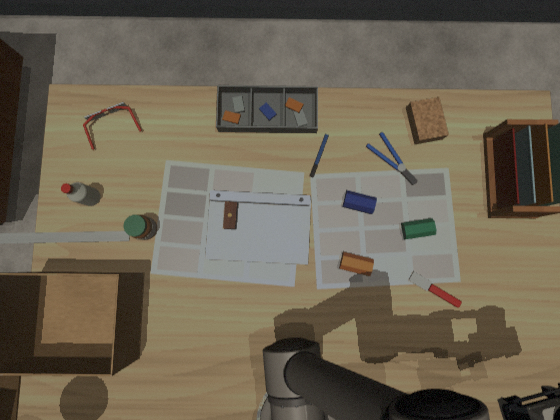

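View pics/side0.png

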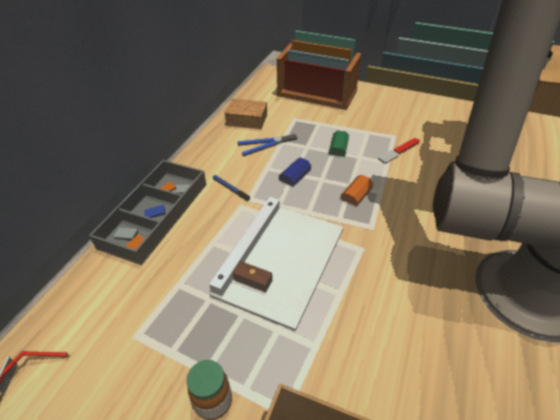

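The top view shows the green slab at about (419,229), the fence along (210–310,198) and the stop at (231,215), with the other slabs left of green. Next I measure these from depth and colour.

```bash
cat > h.py <<'E'
import cv2,numpy as np
from plant import bot
def cloud(n,p=None,d=None):
    if p is None: p,d=bot.capture(n)
    c=bot.camera_info(n); T=np.linalg.inv(c["camera_from_world"])
    v,u=np.mgrid[:420,:560]
    P=np.stack([(u-c["cx"])/c["fx"]*d,(v-c["cy"])/c["fy"]*d,d,np.ones_like(d)],-1)@T.T
    P=P[...,:3]; P[d==0]=np.nan
    return p,P
def green(n,p,P):
    hsv=cv2.cvtColor(p,cv2.COLOR_BGR2HSV)
    m=cv2.inRange(hsv,(50,100,30),(90,255,255))>0
    return m&(P[...,1]<150)&(P[...,0]>250)
def rect(X): 
    (c,s,a)=cv2.minAreaRect(X[:,:2].astype(np.float32)); return np.round(c,1),np.round(s,1),round(a,2)
E
python3 - <<'E'
from h import *
for n in("top","side"):
    p=cv2.imread(f"pics/{n}0.png");p,P=cloud(n,p,np.load(f"{n}d.npy"))
    g=green(n,p,P); X=P[g]; print(n,g.sum(),"green all",rect(X),"z",np.percentile(X[:,2],[5,50,95]).round(1))
    T=X[X[:,2]>np.percentile(X[:,2],90)-5]; print(" top",len(T),rect(T),T.mean(0).round(1))
    x,y,z=P[...,0],P[...,1],P[...,2]
    reg=(z>36)&(z<60)&(y>-60)&(y<220)&(x>480)&(x<720)
    hsv=cv2.cvtColor(p,cv2.COLOR_BGR2HSV)
    br=reg&(hsv[...,1]>90); fe=reg&(hsv[...,1]<70)
    for nm,m in(("stop",br),("fence",fe)):
        k=cv2.connectedComponentsWithStats(m.astype(np.uint8)); i=1+np.argmax(k[2][1:,4]); Q=P[k[1]==i]
        print(nm,len(Q),rect(Q),np.median(Q[:,2]).round(1))
        print(cv2.boxPoints(cv2.minAreaRect(Q[:,:2].astype(np.float32))).round(1).tolist())
    bd=(abs(z-12)<5)&(y>-60)&(y<220)&(x>430)&(x<600)&(hsv[...,1]<60)
    print("board z",np.median(z[bd]),"table",np.nanmedian(z[(x>450)&(x<650)&(y<-300)&(y>-400)]))
E
```

```text
top 412 green all (array([ 586.5, -497.9]), array([ 56.4, 407.6]), 20.27) z [19.7 28.2 32.7]
 top 278 (array([ 589.5, -497. ]), array([ 44.3, 407.9]), 21.08) [ 533.5 -350.8   30.5]
stop 289 (array([564.7, 199.1]), array([32.8, 74.1]), 87.16) 41.4
[[526.9000244140625, 184.60000610351562], [600.9000244140625, 180.89999389648438], [602.5, 213.6999969482422], [528.5, 217.3000030517578]]
fence 849 (array([615.8,  95.6]), array([248.5,  31.4]), 88.54) 41.3
[[596.9000244140625, -28.200000762939453], [628.2999877929688, -29.0], [634.7000122070312, 219.39999389648438], [603.2999877929688, 220.1999969482422]]
board z 11.536444231111545 table 0.8686915368684822
side 210 green all (array([ 533.8, -343.5]), array([39.2, 84.8]), 9.08) z [21.5 28.3 30.7]
 top 173 (array([ 535. , -342.9]), array([33.2, 84.1]), 8.96) [ 535.1 -341.7   28.6]
stop 425 (array([566.2, 204.5]), array([33.4, 75.9]), 86.6) 41.3
[[527.2999877929688, 190.10000610351562], [603.0, 185.60000610351562], [605.0, 219.0], [529.2999877929688, 223.5]]
fence 1033 (array([616.1,  96.9]), array([246.7,  34. ]), 87.82) 40.9
[[594.5, -25.700000762939453], [628.4000244140625, -27.0], [637.7000122070312, 219.5], [603.7999877929688, 220.8000030517578]]
board z 10.96475209817612 table -0.2222757947848777
```

```bash
python3 - <<'E'
from h import *
for n in("top","side"):
    p=cv2.imread(f"pics/{n}0.png");p,P=cloud(n,p,np.load(f"{n}d.npy"))
    x,y,z=P[...,0],P[...,1],P[...,2]
    hsv=cv2.cvtColor(p,cv2.COLOR_BGR2HSV)
    g=green(n,p,P)&(y<-250)&(y>-450); X=P[g]
    k=cv2.connectedComponentsWithStats(g.astype(np.uint8)); i=1+np.argmax(k[2][1:,4]); X=P[k[1]==i]
    print(n,"green",len(X),rect(X)); T=X[X[:,2]>25]; print(" top",rect(T),T.mean(0).round(1))
    reg=(z>36)&(z<55)&(y>-90)&(y<300)&(x>480)&(x<720)
    for nm,m in(("stop",reg&(hsv[...,1]>90)),("fence",reg&(hsv[...,1]<70))):
        k=cv2.connectedComponentsWithStats(m.astype(np.uint8)); i=1+np.argmax(k[2][1:,4]); Q=P[k[1]==i]
        print(nm,rect(Q))
        s,o=(1,0) if nm=="fence" else (0,1)   # bin along axis s, take low edge of axis o
        b=np.round(Q[:,s]/4); E=np.array([[Q[b==v,s].mean(),Q[b==v,o].min()] for v in np.unique(b)])[2:-2]
        f=np.polyfit(E[:,0],E[:,1],1); print(" edge",f, "mid", E[:,0].mean(),np.polyval(f,E[:,0].mean()), "res",np.std(E[:,1]-np.polyval(f,E[:,0])))
    for nm,lo,hi,cx in(("amber",(5,150,80),(18,255,255),-200),("blue",(105,120,40),(130,255,255),-200)):
        m=(cv2.inRange(hsv,lo,hi)>0)&(z>20)&(z<45)&(x>400)&(x<640)&(y<-100)&(y>-330)
        print(nm,rect(P[m]))
E
```

```text
top green 406 (array([ 532.3, -348.6]), array([44.8, 87.9]), 9.05)
 top (array([ 533. , -348.5]), array([37.1, 88.4]), 12.94) [ 532.4 -348.7   29.2]
stop (array([564.7, 199.1]), array([32.8, 74.1]), 87.16)
 edge [-4.02080526e-02  2.06843451e+02] mid 564.0789416270369 184.16293528996573 res 0.9024547186687486
fence (array([615.4, 115.4]), array([288.5,  32.2]), 87.6)
 edge [3.74460627e-02 5.98966558e+02] mid 116.0244068709714 603.311214807776 res 1.2301192022228788
amber (array([ 429.4, -165.4]), array([86.8, 44.7]), 77.47)
blue (array([ 609.5, -177. ]), array([87.5, 44.1]), 76.2)
side green 210 (array([ 533.8, -343.5]), array([39.2, 84.8]), 9.08)
 top (array([ 535. , -342.9]), array([33.2, 84.1]), 8.96) [ 535.1 -341.9   28.6]
stop (array([566.2, 204.6]), array([33.7, 75.9]), 86.6)
 edge [-3.73840454e-02  2.10541696e+02] mid 565.9773293585391 189.3831733842716 res 0.6423248862971377
fence (array([616.9, 119.3]), array([291.4,  34. ]), 87.82)
 edge [3.52343940e-02 6.00549174e+02] mid 117.99263319391814 604.706572628597 res 1.3996565679591193
amber (array([ 429.7, -161.3]), array([92.3, 41.3]), 76.76)
blue (array([ 607.5, -171.8]), array([82.7, 34.6]), 74.25)
```

```bash
cat >> h.py <<'E'
from scipy.spatial.transform import Rotation as R
def plan(xyz,yaw,tilt=0,o=None):
    """shift (/100mm) and turn (/(pi/4)) from here to a pose: tool down at yaw, leaning by tilt about its own y"""
    o=o or bot.get_obs(); r=R.from_euler("xyz",o["tcp_rot"])
    g=R.from_euler("xyz",[np.pi,0,yaw])*R.from_euler("y",tilt)
    d=r.inv().apply(np.array(xyz)-o["tool_pos"])/100; w=(r.inv()*g).as_rotvec()/(np.pi/4)
    print("at",o["tool_pos"].round(1),o["tcp_rot"].round(3),"F",o["contact_force"].round(1),"grip",round(o["grip_width"],1),"t",round(o["time"],2))
    print("shift",d.round(3),"turn",w.round(3))
E
```

step_arm --targets '[1,1,-0.14,0,0,0,-1,1,1,-0.14,0,0,0,-1,1,1,-0.14,0,0,0,-1,1,1,-0.14,0,0,0,-1,1,1,-0.14,0,0,0,-1]'

```text
time: 0.72
tool_pos: [227.1, -468.4, 251.4]
tcp_rot: [-3.141, -0.0, 1.044]
contact_force: [0.4, 0.1, -0.1]
grip_width: 91.9
finger_force: 0.0
```

```bash
python3 -c "
from h import *
plan([533,-346,150],1.729)"
```

```text
at [ 227.1 -468.4  251.4] [-3.141 -0.     1.044] F [ 0.4  0.1 -0.1] grip 91.9 t 0.72
shift [2.596 2.029 1.014] turn [-0.    -0.001 -0.873]
```

step_arm --targets '[1,1,0.78,0.2,0,0,0,1,1,0.78,0.2,0,0,0,1,1,0.78,0.2,0,0,0]'

```text
time: 1.1
tool_pos: [347.4, -419.4, 230.6]
tcp_rot: [-3.14, -0.002, 1.045]
contact_force: [-0.7, -0.2, 1.1]
grip_width: 91.6
finger_force: 0.0
```

step_arm --targets '[1,1,0.78,0.3,0,0,0,1,1,0.78,0.3,0,0,0,1,1,0.78,0.3,0,0,0]'

```text
time: 1.48
tool_pos: [464.2, -372.8, 200.2]
tcp_rot: [-3.14, -0.001, 1.044]
contact_force: [-0.9, 1.2, 0.1]
grip_width: 91.7
finger_force: 0.0
```

step_arm --targets '[1,0.6,0.47,0.5,0,0,-0.87,1,0.6,0.47,0.5,0,0,-0.87,1,0.6,0.47,0.5,0,0,-0.87,1,0.6,0.47,0.5,0,0,-0.87,1,0.6,0.47,0.5,0,0,-0.87,1,0.6,0.47,0.5,0,0,-0.87]'

```text
time: 2.22
tool_pos: [532.6, -347.1, 152.0]
tcp_rot: [-3.142, 0.0, 1.722]
contact_force: [-0.3, 0.4, -1.1]
grip_width: 91.7
finger_force: 0.0
```

```bash
python3 -c "
from h import *
plan([533,-346,30],1.729)
p,P=cloud('side'); cv2.imwrite('pics/s1.png',cv2.resize(p[60:300,200:520],(800,600)))"
```

```text
at [ 532.6 -347.1  152. ] [-3.142  0.     1.722] F [-0.3  0.4 -1.1] grip 91.7 t 2.23
shift [0.011 0.006 1.22 ] turn [-0.     0.001 -0.009]
```

View pics/s1.png

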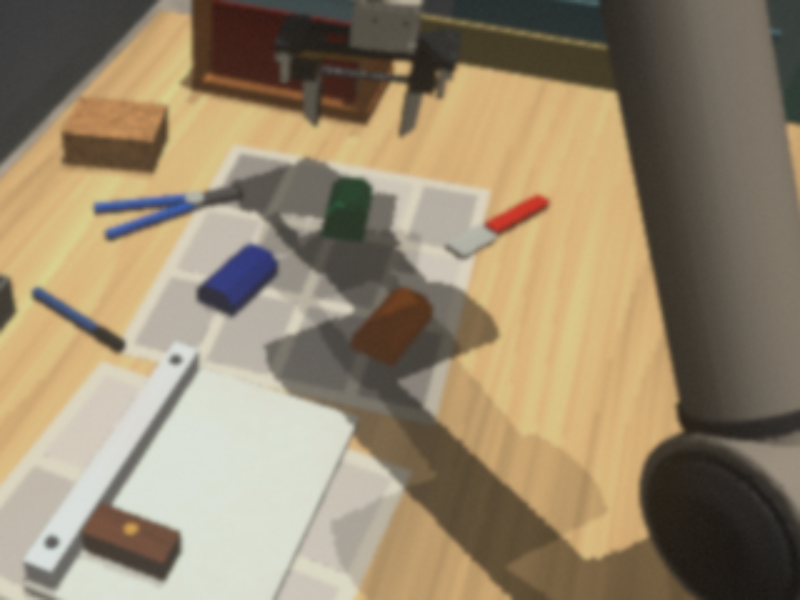

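The picture shows the open gripper over the green slab (crop (347,210)), fingers on either side of its width. I'll descend and grip.

step_arm --targets '[1,0.01,0,0.6,0,0,0,1,0.01,0,1,0,0,0,1,0.01,0,1,0,0,0,1,0.01,0,1,0,0,0]'

```text
time: 2.78
tool_pos: [533.9, -346.1, 53.5]
tcp_rot: [3.14, 0.002, 1.726]
contact_force: [0.1, -0.6, -0.1]
grip_width: 91.9
finger_force: 0.0
```

step_arm --targets '[1,0,0,0.23,0,0,0,1,0,0,0.23,0,0,0,0.3,0,0,0.23,0,0,0,0.3,0,0,0.23,0,0,0,0.3,0,0,0.23,0,0,0,0.3,0,0,0.23,0,0,0,0.3,0,0,0.23,0,0,0,0.3,0,0,0.23,0,0,0]'

```text
time: 3.78
tool_pos: [533.4, -345.3, 28.9]
tcp_rot: [3.141, 0.0, 1.726]
contact_force: [0.6, 0.4, 0.2]
grip_width: 49.7
finger_force: 30.0
```

step_arm --targets '[0.3,0,0,-0.4,0,0,0,0.3,0,0,-0.8,0,0,0,0.3,0,0,-0.8,0,0,0]'

```text
time: 4.15
tool_pos: [534.4, -346.3, 111.5]
tcp_rot: [3.138, 0.004, 1.726]
contact_force: [0.3, -0.2, -3.2]
grip_width: 49.8
finger_force: 30.0
```

step_arm --targets '[0.3,0.5,0.1,-0.2,0,0,0,0.3,1,0.18,-0.2,0,0,0,0.3,1,0.18,-0.2,0,0,0.25,0.3,1,0.18,-0.2,0,0,0.25]'

```text
time: 4.65
tool_pos: [534.7, -242.7, 127.0]
tcp_rot: [-3.139, -0.001, 1.532]
contact_force: [-0.6, -0.0, -3.3]
grip_width: 49.6
finger_force: 30.0
```

```bash
python3 -c "
from h import *
plan([546,125,70],1.534)"
```

```text
at [ 534.7 -242.7  127. ] [-3.139e+00 -1.000e-03  1.532e+00] F [-0.6 -0.  -3.3] grip 49.6 t 4.65
shift [ 3.678 -0.027  0.575] turn [-0.004 -0.002 -0.002]
```

step_arm --targets '[0.3,0.5,0,0,0,0,0,0.3,1,0,0,0,0,0,0.3,1,0,0,0,0,0]'

```text
time: 5.03
tool_pos: [538.7, -141.0, 127.4]
tcp_rot: [-3.139, -0.002, 1.537]
contact_force: [0.6, -0.5, -4.3]
grip_width: 49.8
finger_force: 30.0
```

step_arm --targets '[0.3,0.5,0,0,0,0,0,0.3,1,0,0,0,0,0,0.3,1,0,0,0,0,0]'

```text
time: 5.4
tool_pos: [543.2, -41.9, 127.8]
tcp_rot: [-3.14, -0.001, 1.536]
contact_force: [-0.0, -0.9, -3.5]
grip_width: 49.5
finger_force: 30.0
```

step_arm --targets '[0.3,0.5,0,0,0,0,0,0.3,1,0,0,0,0,0,0.3,1,0,0,0,0,0]'

```text
time: 5.78
tool_pos: [547.7, 57.4, 128.0]
tcp_rot: [-3.141, -0.0, 1.535]
contact_force: [0.1, -0.2, -2.6]
grip_width: 49.5
finger_force: 30.0
```

step_arm --targets '[0.3,0.5,0,0,0,0,0,0.3,0.65,0,0.4,0,0,0,0.3,0.65,0,0.5,0,0,0,0.3,0.65,0,0.5,0,0,0]'

```text
time: 6.28
tool_pos: [550.2, 119.2, 78.0]
tcp_rot: [-3.14, 0.001, 1.529]
contact_force: [0.2, 0.3, -3.1]
grip_width: 49.6
finger_force: 30.0
```

```bash
python3 -c "
from h import *
plan([546,125,42],1.534)
p,P=cloud('side'); cv2.imwrite('pics/s2.png',cv2.resize(p[160:340,160:400],(800,600)))"
```

```text
at [550.2 119.2  78. ] [-3.140e+00  1.000e-03  1.529e+00] F [ 0.2  0.3 -3.1] grip 49.6 t 6.28
shift [ 0.056 -0.044  0.36 ] turn [-0.002  0.001 -0.006]
```

View pics/s2.png

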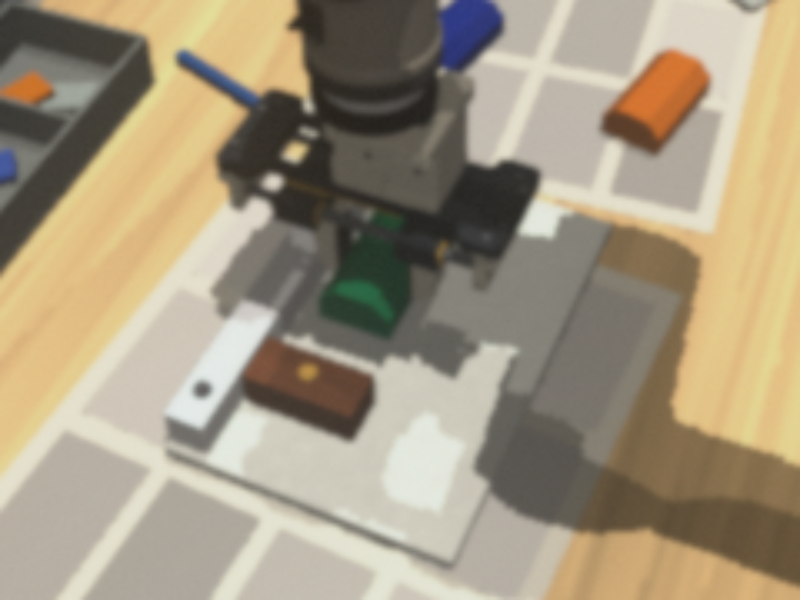

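The slab hangs level in the gripper (crop (365,285)), clear of the fence and short of the stop at (308,385). Now I lower it.

step_arm --targets '[0.3,0,-0.04,0.2,0,0,0,0.3,0,-0.04,0.33,0,0,0,0.3,0,-0.04,0.35,0,0,0,0.3,0,-0.04,0.37,0,0,0,0.3,0,-0.04,0.37,0,0,0]'

```text
time: 6.95
tool_pos: [546.7, 121.2, 42.1]
tcp_rot: [3.141, -0.0, 1.53]
contact_force: [-0.4, -0.9, -3.6]
grip_width: 49.7
finger_force: 30.0
```

step_arm --targets '[0.3,0,0,0.01,0,0,0,0.3,0,0,0.015,0,0,0,0.3,0,0,0.015,0,0,0]'

```text
time: 7.32
tool_pos: [546.5, 121.3, 40.9]
tcp_rot: [3.141, -0.0, 1.53]
contact_force: [-1.8, 0.7, 4.2]
grip_width: 50.0
finger_force: 30.0
```

step_arm --targets '[0.3,0.03,0,0,0,0,0,0.3,0.06,0,0,0,0,0,0.3,0.09,0,0,0,0,0,0.3,0.11,0,0,0,0,0,0.3,0.12,0,0,0,0,0,0.3,0.13,0,0,0,0,0]'

```text
time: 8.07
tool_pos: [547.6, 134.2, 40.9]
tcp_rot: [3.14, 0.0, 1.53]
contact_force: [-1.2, -2.6, 6.3]
grip_width: 49.7
finger_force: 30.0
```

```bash
python3 -c "
from h import *
o=bot.get_obs();print(o['tool_pos'],o['contact_force'])
p,P=cloud('side'); cv2.imwrite('pics/s3.png',cv2.resize(p[220:310,220:340],(800,600)))"
```

```text
[547.56435176 134.1571217   40.86857651] [-1.19015332 -2.55836557  6.29377067]
```

View pics/s3.png

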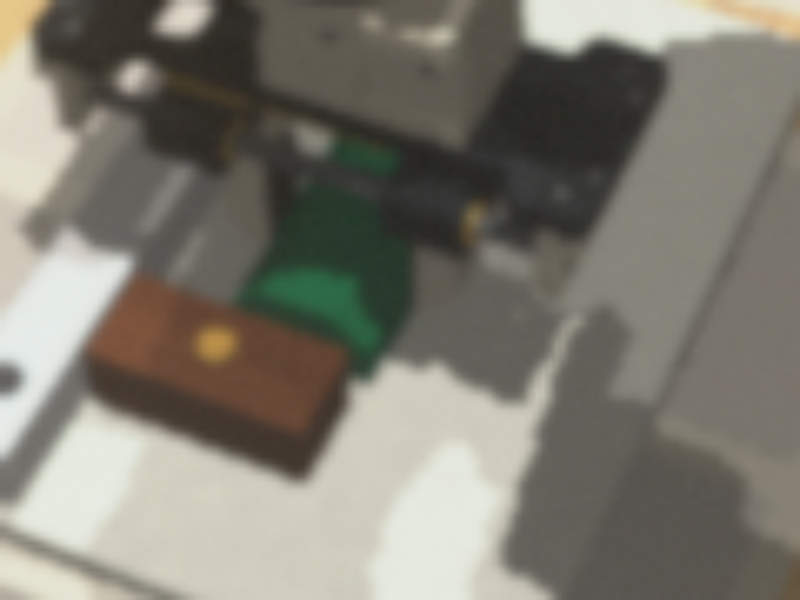

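The slab's end (crop (310,300)) is now just short of the stop's face. I continue in small steps until force shows contact.

step_arm --targets '[0.3,0.01,0,0,0,0,0,0.3,0.02,0,0,0,0,0,0.3,0.03,0,0,0,0,0]'

```text
time: 8.5
tool_pos: [547.7, 137.1, 40.9]
tcp_rot: [3.14, 0.0, 1.53]
contact_force: [-0.1, -2.7, 5.2]
grip_width: 49.5
finger_force: 30.0
```

step_arm --targets '[0.3,0.01,0,0,0,0,0,0.3,0.02,0,0,0,0,0]'

```text
time: 8.75
tool_pos: [547.8, 139.1, 40.9]
tcp_rot: [3.14, 0.0, 1.53]
contact_force: [-0.7, -2.9, 6.2]
grip_width: 49.8
finger_force: 30.0
```

step_arm --targets '[0.3,0.01,0,0,0,0,0,0.3,0.02,0,0,0,0,0]'

```text
time: 9.0
tool_pos: [547.8, 141.1, 40.9]
tcp_rot: [3.14, 0.0, 1.53]
contact_force: [-0.1, -2.9, 5.5]
grip_width: 49.8
finger_force: 30.0
```

step_arm --targets '[0.3,0.01,0,0,0,0,0,0.3,0.015,0,0,0,0,0]'

```text
time: 9.25
tool_pos: [547.9, 142.5, 40.9]
tcp_rot: [3.14, 0.001, 1.531]
contact_force: [-0.3, -4.7, 6.3]
grip_width: 49.9
finger_force: 30.0
```

step_arm --targets '[0.3,0.01,0,0,0,0,0,0.3,0.015,0,0,0,0,0]'

```text
time: 9.5
tool_pos: [547.9, 142.6, 40.9]
tcp_rot: [3.14, 0.003, 1.531]
contact_force: [-0.6, -11.8, 7.3]
grip_width: 49.8
finger_force: 30.0
```

Contact with the stop at y≈142.5. Now I release, just enough opening to clear the fence, and rise.

step_arm --targets '[0.66,-0.005,0,0,0,0,0,0.66,-0.005,0,0,0,0,0,0.66,-0.005,0,0,0,0,0,0.66,-0.005,0,0,0,0,0]'

```text
time: 10.0
tool_pos: [547.1, 143.9, 40.0]
tcp_rot: [-3.141, 0.0, 1.53]
contact_force: [-0.0, -0.1, -0.1]
grip_width: 60.5
finger_force: 0.0
```

step_arm --targets '[0.66,0,0,-0.2,0,0,0,0.66,0,0,-0.7,0,0,0,0.66,0,0,-1,0,0,0,0.66,0,0,-1,0,0,0]'

```text
time: 10.5
tool_pos: [548.6, 144.1, 142.7]
tcp_rot: [3.136, -0.001, 1.53]
contact_force: [-1.0, -0.1, 0.6]
grip_width: 60.6
finger_force: 0.0
```

step_arm --targets '[0,0,-0.7,0,0,0,1,0,0,-0.7,0,0,0,1,0,0,-0.7,0,0,0,1,0,0,-0.7,0,0,0,1,0,0,-0.7,0,0,0,1]'

```text
time: 11.12
tool_pos: [476.6, 146.5, 139.1]
tcp_rot: [-3.141, 0.002, 0.745]
contact_force: [0.8, 0.1, -0.1]
grip_width: 15.2
finger_force: 0.0
```

```bash
python3 - <<'E'
from h import *
plan([475,140,141],-0.037)
o=bot.get_obs(); print(o["joint_positions"].round(3))
for n in("top","side"):
    p,P=cloud(n); g=green(n,p,P)&(P[...,1]>0)&(P[...,2]>15)&(P[...,2]<50)
    k=cv2.connectedComponentsWithStats(g.astype(np.uint8)); i=1+np.argmax(k[2][1:,4]); X=P[k[1]==i]; print(n,len(X),rect(X),np.percentile(X[:,2],95))
E
```

```text
at [476.6 146.5 139.1] [-3.141e+00  2.000e-03  7.450e-01] F [ 0.8  0.1 -0.1] grip 15.2 t 11.12
shift [-0.056  0.037 -0.019] turn [-0.     0.003  0.995]
[ 0.144  0.42   1.751 -0.     0.972  0.971]Traceback (most recent call last):
  File "<stdin>", line 6, in <module>
    return _wrapfunc(a, 'argmax', axis=axis, out=out, **kwds)
    return bound(*args, **kwds)
ValueError: attempt to get argmax of an empty sequence
```

step_arm --targets '[0,-0.06,0.04,0,0,0,1,0,-0.06,0.04,0,0,0,1,0,-0.06,0.04,0,0,0,1,0,-0.06,0.04,0,0,0,1,0,-0.06,0.04,0,0,0,1]'

```text
time: 11.8
tool_pos: [475.3, 139.5, 139.7]
tcp_rot: [3.141, 0.001, -0.038]
contact_force: [-0.7, -1.1, 0.2]
grip_width: 0.4
finger_force: 0.0
```

step_arm --targets '[0,-0.1,0,0,0,0.9,0,0,-0.1,0,0,0,0.9,0,0,-0.1,0,0,0,0.9,0,0,-0.1,0,0,0,0.9,0,0,-0.1,0,0,0,0.9,0]'

```text
time: 12.42
tool_pos: [469.1, 153.6, 177.9]
tcp_rot: [3.102, -0.637, -0.035]
contact_force: [-0.1, 0.0, 0.1]
grip_width: 0.8
finger_force: 0.0
```

```bash
python3 - <<'E'
from h import *
plan([480,140,100],-0.037,0.7)
o=bot.get_obs(); print(o["joint_positions"].round(3))
p,P=cloud("side"); cv2.imwrite('pics/s4.png',cv2.resize(p[160:340,160:400],(800,600)))
g=green("side",p,P)&(P[...,1]>0)&(P[...,2]>12)&(P[...,2]<52); X=P[g]; print(len(X), rect(X) if len(X) else 0)
E
```

```text
at [469.1 153.6 177.9] [ 3.102 -0.637 -0.035] F [-0.1  0.   0.1] grip 0.8 t 12.43
shift [-0.371  0.104  0.698] turn [0.048 0.08  0.003]
[ 0.299  0.204  2.17  -0.956  0.288  2.782]
365 (array([544.1, 123.8]), array([52.1, 42.4]), 89.66)
```

View pics/s4.png

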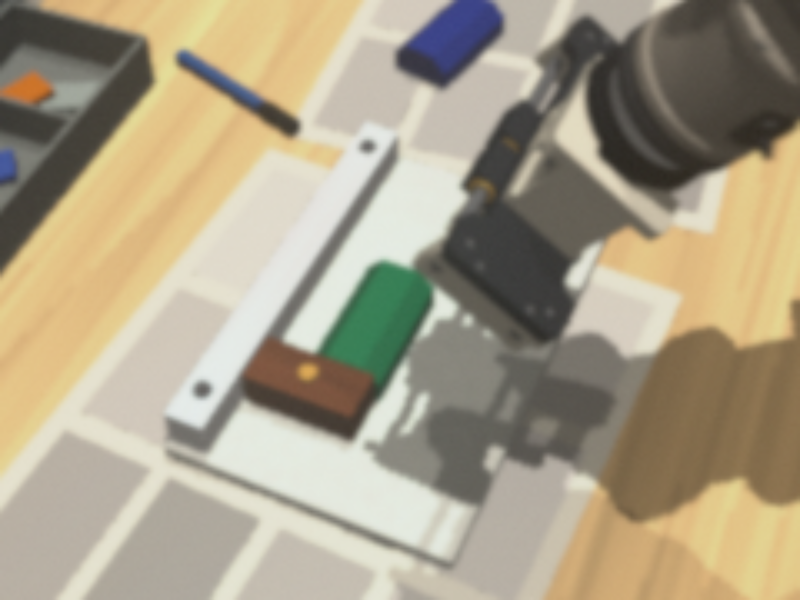

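The slab stands flat on the board with its end at the stop (crop (350,365)) and a gap to the fence. The 0.64 rad tilt runs the wrist near its limits, so I use a smaller lean and rely on the 45° chamfer for the slanting force.

step_arm --targets '[0,-0.1,0.1,0,0,-0.5,0,0,-0.1,0.1,0,0,-0.5,0,0,-0.1,0.1,0,0,-0.5,0,0,-0.1,0.1,0,0,-0.5,0]'

```text
time: 12.98
tool_pos: [462.6, 143.8, 172.9]
tcp_rot: [3.114, -0.244, -0.054]
contact_force: [-0.2, 0.1, -0.5]
grip_width: 0.4
finger_force: 0.0
```

```bash
python3 - <<'E'
from h import *
plan([486,143,80],-0.037,0.25)
o=bot.get_obs(); print(o["joint_positions"].round(3))
E
```

```text
at [462.6 143.8 172.9] [ 3.114 -0.244 -0.054] F [-0.2  0.1 -0.5] grip 0.4 t 12.97
shift [ 0.003 -0.031  0.957] turn [ 0.041  0.008 -0.021]
[ 0.196  0.26   1.919 -0.129  0.737  1.91 ]
```

step_arm --targets '[0,0,-0.03,0.4,0.04,0,-0.02,0,0,-0.03,0.8,0.04,0,-0.02,0,0,-0.03,0.95,0.04,0,-0.02,0,0,-0.03,0.95,0.04,0,-0.02]'

```text
time: 13.48
tool_pos: [483.0, 142.4, 79.4]
tcp_rot: [3.139, -0.242, -0.039]
contact_force: [0.4, -1.0, 0.6]
grip_width: 0.5
finger_force: 0.0
```

```bash
python3 - <<'E'
from h import *
plan([486,143,44],-0.037,0.25)
o=bot.get_obs(); print(o["joint_positions"].round(3))
E
```

```text
at [483.  142.4  79.4] [ 3.139 -0.242 -0.039] F [ 0.4 -1.   0.6] grip 0.5 t 13.47
shift [-0.056 -0.008  0.351] turn [ 0.004  0.011 -0.002]
[ 0.164  0.442  1.981 -0.11   0.484  1.866]
```

step_arm --targets '[0,-0.05,0,0.2,0,0,0,0,-0.05,0,0.35,0,0,0,0,-0.05,0,0.35,0,0,0]'

```text
time: 13.85
tool_pos: [487.3, 142.4, 44.9]
tcp_rot: [3.139, -0.243, -0.039]
contact_force: [-0.4, -0.0, -0.3]
grip_width: 0.6
finger_force: 0.0
```

step_arm --targets '[0,0.06,0,0.015,0,0,0,0,0.12,0,0.03,0,0,0,0,0.17,0,0.043,0,0,0,0,0.2,0,0.05,0,0,0,0,0.23,0,0.058,0,0,0,0,0.26,0,0.065,0,0,0,0,0.29,0,0.073,0,0,0,0,0.32,0,0.08,0,0,0,0,0.35,0,0.088,0,0,0]'

```text
time: 14.98
tool_pos: [523.5, 140.9, 44.9]
tcp_rot: [3.14, -0.243, -0.04]
contact_force: [-1.5, -0.4, 0.4]
grip_width: 0.4
finger_force: 0.5
```

step_arm --targets '[0,0.02,0,0.005,0,0,0,0,0.04,0,0.01,0,0,0,0,0.06,0,0.015,0,0,0,0,0.08,0,0.02,0,0,0,0,0.1,0,0.025,0,0,0,0,0.12,0,0.03,0,0,0]'

```text
time: 15.72
tool_pos: [535.8, 140.4, 44.9]
tcp_rot: [3.14, -0.243, -0.04]
contact_force: [-1.2, -0.3, 0.4]
grip_width: 0.7
finger_force: 0.5
```

step_arm --targets '[0,0.01,0,0.003,0,0,0,0,0.015,0,0.004,0,0,0,0,0.02,0,0.005,0,0,0]'

```text
time: 16.1
tool_pos: [537.7, 140.3, 44.9]
tcp_rot: [3.14, -0.243, -0.04]
contact_force: [-2.1, -0.6, 0.7]
grip_width: 0.1
finger_force: 0.5
```

step_arm --targets '[0,0.01,0,0.003,0,0,0,0,0.015,0,0.004,0,0,0]'

```text
time: 16.35
tool_pos: [538.8, 140.2, 44.7]
tcp_rot: [3.139, -0.242, -0.04]
contact_force: [-3.8, 0.2, 1.7]
grip_width: 0.3
finger_force: 2.0
```

step_arm --targets '[0,0.005,0,0.001,0,0,0,0,0.01,0,0.003,0,0,0]'

```text
time: 16.6
tool_pos: [539.0, 140.2, 44.4]
tcp_rot: [3.139, -0.24, -0.04]
contact_force: [-6.7, 0.3, 3.1]
grip_width: 0.4
finger_force: 3.7
```

step_arm --targets '[0,0.005,0,0.001,0,0,0,0,0.01,0,0.003,0,0,0]'

```text
time: 16.85
tool_pos: [539.2, 140.2, 44.1]
tcp_rot: [3.139, -0.238, -0.039]
contact_force: [-9.9, 1.6, 4.4]
grip_width: 0.3
finger_force: 5.0
```

```bash
python3 - <<'E'
from h import *
o=bot.get_obs(); print(o["tool_pos"].round(1),o["contact_force"].round(1),o["joint_positions"].round(3))
p,P=cloud("side"); cv2.imwrite('pics/s5.png',cv2.resize(p[210:315,210:350],(800,600),interpolation=cv2.INTER_CUBIC))
E
```

```text
[539.2 140.2  44.1] [-9.9  1.6  4.4] [ 0.141  0.574  1.862 -0.099  0.473  1.834]
```

View pics/s5.png

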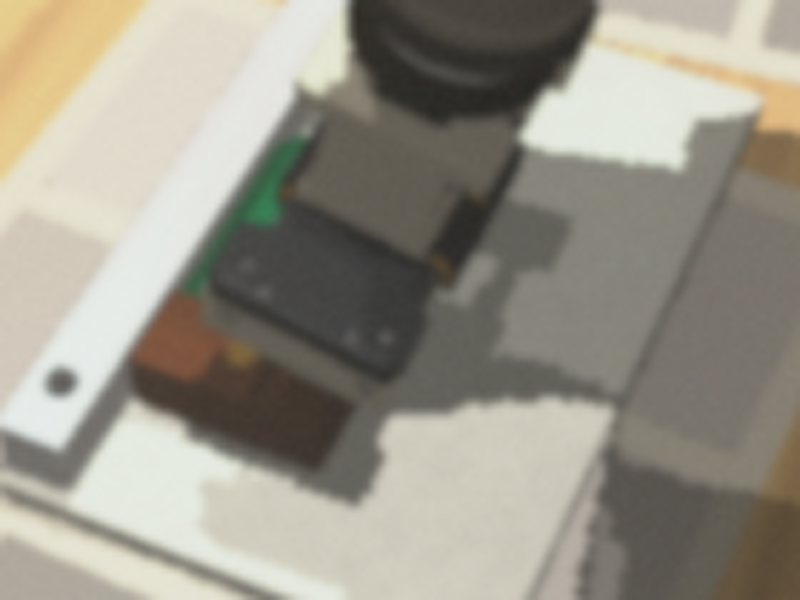

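The slab (crop (270,200)) lies along the fence with its end at the stop. I back off and check both gaps.

step_arm --targets '[0,-0.1,0,-0.03,0,0,0,0,-0.3,0,-0.4,0,0,0,0,-0.5,0,-0.7,0,0,0,0,-0.7,0,-0.7,0,0,0,0,-0.7,0,-0.7,0,0,0]'

```text
time: 17.52
tool_pos: [455.9, 143.8, 96.2]
tcp_rot: [3.14, -0.244, -0.039]
contact_force: [-0.1, 1.0, 0.4]
grip_width: 0.4
finger_force: 0.0
```

```bash
python3 - <<'E'
from h import *
p,P=cloud("side"); cv2.imwrite('pics/s6.png',cv2.resize(p[210:300,210:330],(800,600),interpolation=cv2.INTER_CUBIC))
x,y,z=P[...,0],P[...,1],P[...,2]
g=green("side",p,P)&(y>0)&(z>12)&(z<52); X=P[g]; print(len(X), rect(X)); T=X[X[:,2]>38]; print(rect(T))
print(cv2.boxPoints(cv2.minAreaRect(T[:,:2].astype(np.float32))).round(1).tolist())
o=bot.get_obs(); print(o["tool_pos"].round(1),o["contact_force"].round(1))
E
```

```text
357 (array([576.3, 124.4]), array([52.6, 42.6]), 87.02)
(array([578.9, 123.7]), array([52.5, 33.2]), 89.91)
[[562.2999877929688, 97.5], [595.5, 97.4000015258789], [595.5999755859375, 149.89999389648438], [562.4000244140625, 149.89999389648438]]
[457.1 143.8  96.2] [ 0.3  0.3 -0.3]
```

View pics/s6.png

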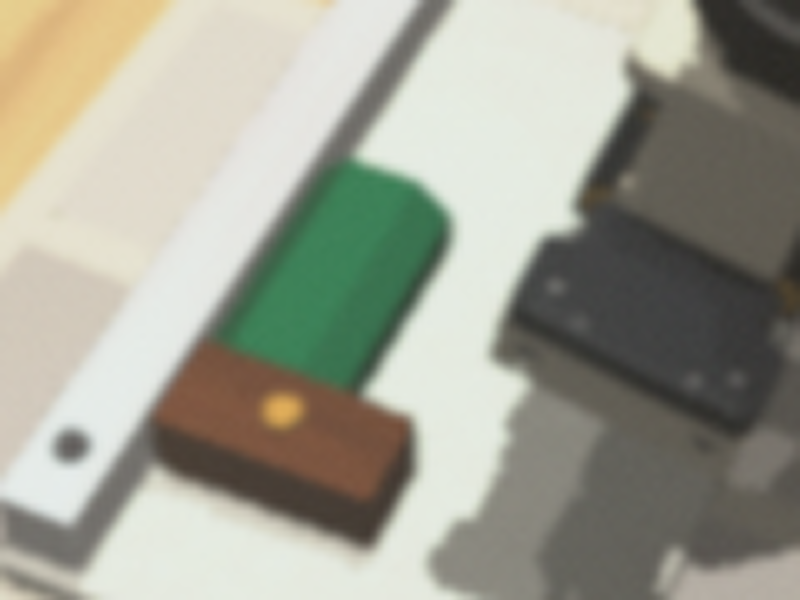

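The slab is flush with the fence (upper edge along it, crop (300,240)) and its end meets the stop (crop (270,370)); far-end reading is consistent with a gap of about 1 mm or less. Now I approach the near chamfer for the slanting push.

```bash
python3 -c "
from h import *
plan([515,142,88],-0.038,0.243)"
```

```text
at [457.1 143.8  96.2] [ 3.14  -0.245 -0.039] F [ 0.3  0.3 -0.3] grip 0.8 t 17.57
shift [ 0.542 -0.005  0.22 ] turn [ 0.002 -0.002 -0.002]
```

step_arm --targets '[0,0.3,0,0.12,0,0,0,0,0.54,0,0.22,0,0,0,0,0.54,0,0.22,0,0,0]'

```text
time: 17.95
tool_pos: [516.7, 141.1, 87.2]
tcp_rot: [3.14, -0.245, -0.041]
contact_force: [-0.7, 0.1, -0.2]
grip_width: 0.5
finger_force: 0.0
```

step_arm --targets '[0,0.05,0,0.09,0,0,0,0,0.1,0,0.17,0,0,0,0,0.15,0,0.26,0,0,0,0,0.175,0,0.29,0,0,0,0,0.185,0,0.31,0,0,0,0,0.185,0,0.31,0,0,0]'

```text
time: 18.7
tool_pos: [539.7, 140.3, 61.8]
tcp_rot: [3.14, -0.243, -0.04]
contact_force: [-0.2, 0.4, -0.5]
grip_width: 0.3
finger_force: 0.0
```

step_arm --targets '[0,0.01,0,0.017,0,0,0,0,0.02,0,0.034,0,0,0,0,0.026,0,0.043,0,0,0,0,0.026,0,0.043,0,0,0]'

```text
time: 19.2
tool_pos: [543.3, 140.1, 58.2]
tcp_rot: [3.14, -0.243, -0.04]
contact_force: [-0.2, 0.2, 0.0]
grip_width: -0.1
finger_force: 0.0
```

step_arm --targets '[0,0.005,0,0.009,0,0,0,0,0.01,0,0.017,0,0,0,0,0.01,0,0.017,0,0,0]'

```text
time: 19.58
tool_pos: [544.5, 140.1, 57.0]
tcp_rot: [3.14, -0.243, -0.04]
contact_force: [-1.0, 1.1, 4.0]
grip_width: 0.5
finger_force: 1.7
```

step_arm --targets '[0,0.007,0,0.004,0,0,0,0,0.012,0,0.007,0,0,0,0,0.012,0,0.007,0,0,0]'

```text
time: 19.95
tool_pos: [544.9, 140.1, 56.7]
tcp_rot: [3.139, -0.241, -0.039]
contact_force: [-6.9, 0.2, 8.4]
grip_width: 0.4
finger_force: 5.6
```

step_arm --targets '[0,0.004,0,0.003,0,0,0,0,0.008,0,0.005,0,0,0,0,0.008,0,0.005,0,0,0,0,0.008,0,0.005,0,0,0]'

```text
time: 20.45
tool_pos: [545.2, 140.1, 56.5]
tcp_rot: [3.139, -0.24, -0.039]
contact_force: [-11.1, 0.7, 12.7]
grip_width: 0.6
finger_force: 8.5
```

```bash
python3 - <<'E'
from h import *
p,P=cloud("side"); cv2.imwrite('pics/s7.png',cv2.resize(p[210:315,210:350],(800,600),interpolation=cv2.INTER_CUBIC))
o=bot.get_obs(); print(o["tool_pos"].round(1),o["contact_force"].round(1),o["dq"].round(3))
E
```

```text
[545.1 140.1  56.5] [-10.1   0.6  13.5] [-0.001 -0.001  0.    -0.001  0.     0.001]
```

View pics/s7.png

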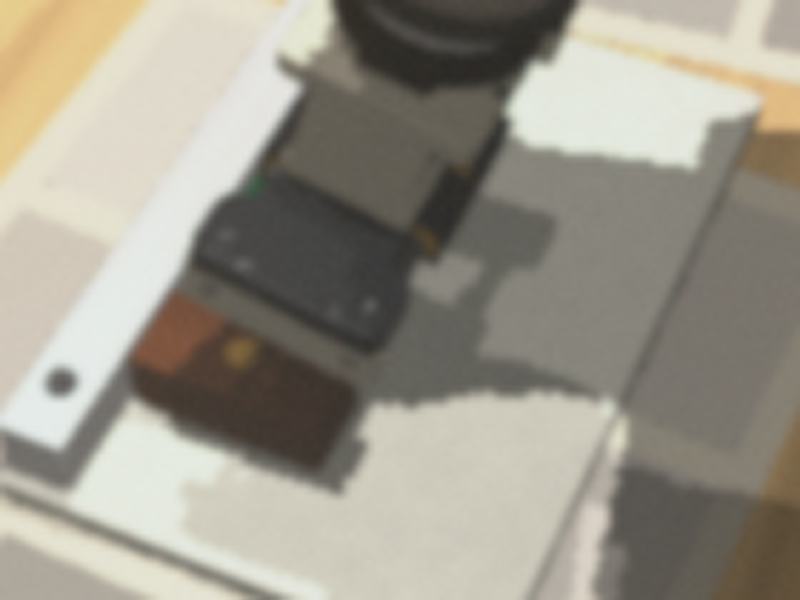

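The gripper sits over the slab against the fence (crop (300,230)), holding a steady push of about 17 N, in toward the fence and down. I hand in.

```bash
python3 -c "
from plant import bot
print(bot.close_job())"
```

```text
the job is handed in; nothing more can be done
None
```

I handed the job in at about 20.5 s of the 48 s. The green slab is on the board, against the fence, with its end at the stop (gap estimated at about 1 mm, not checked after the final press), held by a steady push of about 17 N; no verdict came back.

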